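# Slide an alignment post home into its V stop

## Robot

A 6-joint arm with a two-finger parallel gripper is mounted at the origin on the work surface. World frame = base frame: x ahead of the robot, y to its left, z up, the work surface at z = 0. Lengths are in m, angles in rad, forces in N, time in s.
With the tool pointing down it reaches from about 0.3 to 0.775 m from the base axis. Payload 14.6 kg.
Tool frame: the origin (TCP) lies at the very end of the fingers, on their centre line; the grasp point (between the pads) lies ctrl.grasp_offset behind it (ctrl.grasp_offset is the distance from the TCP to the grasp point, in m); z points along the fingers, y is the direction in which the jaws open and shut (so a half turn about z gives the same grasp; the last joint's range is limited). The gripper opens to 94 mm and grips with 3 to 60 N. Pads are 16 mm wide; open, the fingers measure 119 mm over their backs; the gripper's body (75 mm by 177 mm) begins 78 mm behind the grasp point.
Start: joints at [1.202, 0.3, 1.521, -0, 1.321, -0.067], TCP at [0.163, 0.525, 0.205] pointing down, gripper open.
Joint ranges: [-3.03, 3.03], [-0.79, 2.21], [0.23, 2.52], [-1.04, 4.18], [0, 3.07], [-2.55, 2.55]. Speed limits (rad/s): [2.22, 2.22, 2.57, 3.14, 3.14, 3.14].

## Interface

Orientations are given as [roll, pitch, yaw] about the fixed x, y, z axes, in that order (R = Rz(yaw) Ry(pitch) Rx(roll)).
In Python, from station import ctrl gives the robot as it stands. The module is installed in compiled form; this text tells all that it offers.
- The arm moves only by the tool carry_out, never from a script. Its argument "deltas" is a list of rows, each an object of numbers: "x", "y", "z": the shift along the tool's x, y, z in units of 0.02 m (1.0 is 0.02 m); "wx", "wy", "wz": the turn, a rotation vector about the tool's x, y, z in units of 0.08 rad (1.0 is 0.08 rad); "jaw": the opening in per cent of the stroke, from 0 (shut) to 100 (fully open). A call has 1 to 12 rows; each row shifts and turns the commanded pose from where the row before left it, along the tool's axes as they then stand; what a row does not reach is not made up. A row lasts 1/12 s, in which the tool goes at most 41.7 mm and 7.16 degrees, less where a joint would pass 70% of its speed; a pose out of reach is approached as far as the arm can. A call with a number of a shift or a turn outside -1 to 1 is refused whole. A call with a gripper value outside its range is refused whole. The fingers move at their own pace and stop on an object; "squeeze" is the grip in N (left out, the last holds). Time passes only in rows, so rows that do not move let the fingers close. It gives the time, the measured TCP pose, the force and the opening at its end, in the units of the state.
- ctrl.get_obs(): the state, without advancing time (a new reading comes with each control period).
- ctrl.camera(name): name is "side" or "top" or "wrist"; returns the picture (420x560x3 uint8, blue, green, red); there is no depth.
- ctrl.camera_params(name): a dict with "mtx" (3x3 intrinsics, pixels), "origin" and "attitude" of the camera in the world. Camera axes: x right, y down, z forward; pixel columns grow to the right and rows downward; lengths in m; the calibration is good to about 2 mm. A picture is of the moment at which its call begins: read the wrist's pose just before it. camera_params takes no time and is no camera call; for the wrist camera it gives the pose at the moment of the call.
- ctrl.hand_in(): hands the job in, once; it reports no verdict.
Trained networks look in the newest picture that a camera, given by its name, has taken for a name from the list of things; names that differ only in an ending like _2 or _b are one class to them, and where a whole thing is asked for, a point or a joint stands for the part that bears it (a point fixed in the world has none). Each returns a list of dicts, best first, with "conf" (0 to 1); they miss things now and then, are a little off and sometimes report something else, mostly with a low value. They report only what shows in the picture. A call takes as long as a camera call. They do not tell look-alikes from the thing itself.
- ctrl.boxes_of(camera, label): "rect" ([left, top, right, bottom] in pixels, round what is visible of it).
- ctrl.mark_of(camera, label): "position" ([row, column] in pixels: a listed point, or the origin of a listed thing).
The state is a dict: "time_s": time; "qpos": joint angles; "joint_vel": joint speeds; "tau": joint torques, N m; "ee_pos": TCP position; "eef_rot": TCP orientation; "force": force on the tool from outside, world axes, zero at the start; "moment": the same for the moment, N m; "grip_width": finger opening in m.
Only numpy, scipy, OpenCV 4.12 (cv2) and the standard library are available. Lean on these libraries where they do the work, as an engineer would, in place of code of your own. Each camera call takes 0.05 s, during which the arm holds its last target.

## Task

Push the tall alignment post with the orange ball across the optical table, low on its black foot, until the foot sits fully home in the blue V stop, touching both of its faces. Slide it gently and keep it upright: do not pinch it, lift it or push on its stem, and leave the white-ball post, the jar and the screwdriver where they are.

Things in the scene. Friction and masses are not known exactly. Their poses are not given: they have to be found in the camera images.
- post: loose post, 0.2 to 0.45 kg, 170 mm tall: round black foot 48 mm in diameter with a straight side 30 mm high, steel stem 13 mm thick (a 20 mm collar at 95 to 103 mm), orange ball 28 mm in diameter on top. Origin: centre of the foot's underside; z up. Starts between robot and stop, at least 80 mm from home. Pushed higher than the foot it may tip over.
- stop: blue V stop fixed to the table, 22 mm high, open towards the robot. Origin: at table height, where the centre of the post's foot stands when fully home (touching both faces). x: along the V's middle line, into the V: the way to push home, within 0.4 rad of straight ahead. Faces 62 mm long, each 40 degrees from x, meet 37 mm beyond the origin; walls 12 mm thick. No floor.
- stop_mouth (a point): centre of the V stop's mouth, at table height, 10 mm before the home place (towards -x of the stop); the tips of the two walls stand 40 mm to either side of it.
- spare_post: bystander: a loose post like the first, same sizes, but with a white ball. Origin: centre of the underside. Leave it alone.
- jar: bystander: a loose amber glass jar with a black lid, 48 mm in diameter, 75 mm high. Origin: centre of the underside. Leave it alone.
- driver: bystander: a loose screwdriver lying on the table, 200 mm long along its x axis, red handle 26 mm thick. Origin: on the table under its middle. Leave it alone.
Things that resemble listed ones, but are neither listed nor needed, are in the scene too. Leave any pink or red look-alike of the post alone. What is meant by the stop is not green, and is the smaller of those in its own colour.

How it is judged:
By the outcome, as a careful person would: the job done as asked, in the order asked, and still so for the second after the job is handed in, with the robot touching nothing.
It also fails if it takes over 58 s, if anything falls off the work surface, if the arm or the gripper's body presses on something with over 40 N, if the wrist force passes 120 N, or if a joint passes its speed limit or range.

## Working session

There is one attempt and no reset: what is moved stays moved. The work goes in short steps, Python scripts to look and compute and a tool call to move; the robot and the scene stay as the last step left them, time stands still between calls to the robot, and variables do not carry over. Pictures are saved under pics/ and viewed, and the job is handed in when it is done.

Besides the shell and the picture viewer there is one more tool, called after "Call:" as name(argument=value, ...) on one line, values as JSON. carry_out: Moves the arm, as the interface text tells. Its arguments: {"type":"object","properties":{"deltas":{"type":"array"},"squeeze":{"type":"number"}},"required":["deltas"]}

```bash
mkdir -p pics; cat > h.py <<'E'
import numpy as np,cv2
from station import ctrl
from scipy.spatial.transform import Rotation as R
def P(n):
    p=ctrl.camera_params(n);a=np.array(p["attitude"],float)
    if a.shape==(3,): a=R.from_euler('xyz',a).as_matrix()
    return np.array(p["mtx"]),np.array(p["origin"]),a
def ray(n,r,c,z):
    K,o,A=P(n);d=A@np.linalg.solve(K,[c,r,1.]);return o+d*(z-o[2])/d[2]
def proj(n,p):
    K,o,A=P(n);q=K@(A.T@(np.array(p)-o));return q[1]/q[2],q[0]/q[2]
E
python3 - <<'E'
from h import *
print(ctrl.camera_params("top")); print(ctrl.camera_params("side"))
o=ctrl.get_obs();print(o,ctrl.grasp_offset)
for n in("top","side"):
    cv2.imwrite(f"pics/{n}0.png",ctrl.camera(n))
    for l in("post","stop","stop_mouth","spare_post","jar","driver"):
        for d in ctrl.mark_of(n,l)[:4]: print(n,l,round(d["conf"],2),np.round(d["position"]),ray(n,*d["position"],0).round(3))
E
```

```text
{'mtx': array([[518.40481246,   0.        , 274.95142827],
       [  0.        , 518.40481246, 222.33162896],
       [  0.        ,   0.        ,   1.        ]]), 'origin': array([0.43401735, 0.03867795, 1.11152472]), 'attitude': array([-2.97699038,  0.03957142, -1.58683501])}
{'mtx': array([[397.51298071,   0.        , 283.40234769],
       [  0.        , 397.51298071, 210.85268429],
       [  0.        ,   0.        ,   1.        ]]), 'origin': array([ 0.16796404, -0.37060431,  0.52453064]), 'attitude': array([-2.22515455,  0.00420241, -0.77546095])}
{'time_s': 0.0, 'qpos': array([ 1.20239116e+00,  3.00497115e-01,  1.52157353e+00, -4.51240907e-06,
        1.32070115e+00, -6.65888804e-02]), 'joint_vel': array([ 1.28427525e-04, -1.30840894e-04,  2.71329772e-04,  1.65877328e-03,
        3.88141543e-04, -7.12183331e-05]), 'tau': array([-3.32076461e-04, -5.31809556e+01, -3.52738738e+01,  7.07636238e-02,
        2.44671892e-02, -7.56633949e-05]), 'ee_pos': array([0.16339415, 0.52489573, 0.20487526]), 'eef_rot': array([-3.14041583e+00, -7.40989227e-05,  2.83977744e+00]), 'force': array([-
[... 491 characters left out ...]
pare_post 0.84 [212. 210.] [0.646 0.221 0.   ]
top spare_post 0.65 [203. 312.] [ 0.66  -0.002  0.   ]
top jar 0.6 [203. 426.] [ 0.654 -0.248  0.   ]
top driver 0.9 [279. 144.] [0.501 0.364 0.   ]
side post 0.91 [300. 361.] [ 0.566 -0.148  0.   ]
side post 0.64 [301. 254.] [ 0.437 -0.024  0.   ]
side post 0.57 [279. 307.] [ 0.535 -0.052  0.   ]
side stop 0.78 [193. 334.] [0.777 0.086 0.   ]
side stop 0.69 [235. 338.] [ 0.667 -0.014  0.   ]
side stop 0.61 [256. 446.] [ 0.765 -0.195  0.   ]
side stop_mouth 0.96 [195. 332.] [0.766 0.085 0.   ]
side stop_mouth 0.69 [233. 330.] [0.66  0.001 0.   ]
side spare_post 0.58 [191. 254.] [0.651 0.222 0.   ]
side jar 0.94 [301. 438.] [ 0.656 -0.239  0.   ]
```

View pics/top0.png

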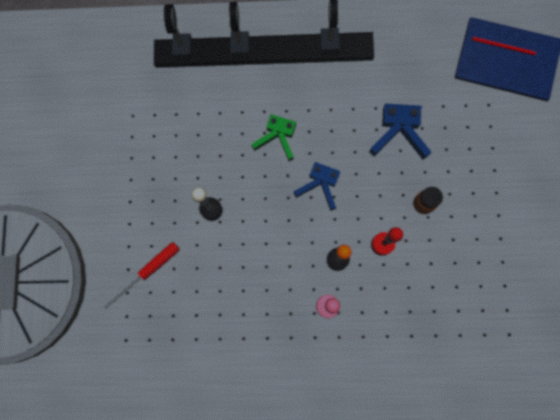

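View pics/side0.png

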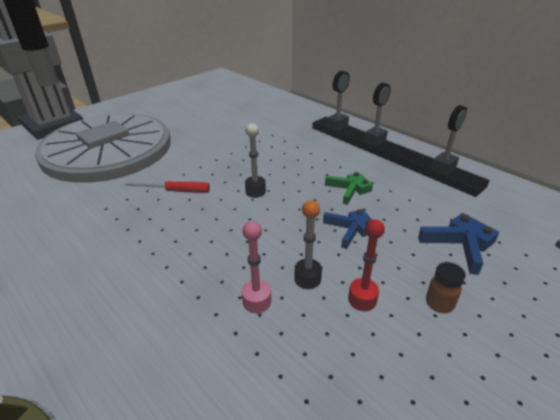

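The top view shows the orange post at about (row 259, col 338), the small blue V at (185, 318), and the pink and red look-alikes at (307, 327) and (243, 382). I'll refine the V's pose by fitting its outline.

```bash
cat > fit.py <<'E'
from h import *
from scipy.optimize import minimize
def model(x,y,t):
    # wall polygons in stop frame: inner faces meet at (0.037,0), length .062, thick .012
    out=[]
    for s in(1,-1):
        d=np.array([-np.cos(np.radians(40)),s*np.sin(np.radians(40))]);n=np.array([np.sin(np.radians(40)),s*np.cos(np.radians(40))])
        a=np.array([.037,0])
        q=np.array([a,a+.062*d,a+.062*d+.012*n,a+.012*n])
        out.append(q@np.array([[np.cos(t),np.sin(t)],[-np.sin(t),np.cos(t)]])+[x,y])
    return out
def pts(n,x,y,t,z): return [np.array([proj(n,[*p,z])[::-1] for p in q]) for q in model(x,y,t)]
def mask(n,img,c):
    h=cv2.cvtColor(img,cv2.COLOR_BGR2HSV);m=cv2.inRange(h,(100,120,40),(130,255,255))
    r=np.zeros_like(m);y,x=int(c[0]),int(c[1]);r[y-38:y+38,x-42:x+42]=m[y-38:y+38,x-42:x+42];return r
def render(n,p,shape):
    S=4;big=np.zeros((shape[0]*S,shape[1]*S),np.uint8)
    for i in(0,1):
        a=pts(n,*p,0)[i];b=pts(n,*p,.022)[i]
        hull=cv2.convexHull(np.vstack([a,b]).astype(np.float32))
        cv2.fillPoly(big,[np.round((hull+.5)*S*16).astype(np.int32)],255,shift=4)
    return cv2.resize(big,(shape[1],shape[0]),interpolation=cv2.INTER_AREA)
E
python3 - <<'E'
from fit import *
ims={"top":cv2.imread("pics/top0.png"),"side":cv2.imread("pics/side0.png")}
x0=[.667,-.004,-.35]
def run(ns):
    M={n:mask(n,ims[n],proj(n,[.675,-.006,.01])) for n in ns}
    def cost(p):
        c=0
        for n in ns:
            r=render(n,p,M[n].shape)/255.;m=M[n]/255.
            c+=(((1-m)*r).sum()+0.6*(m*(1-r)).sum())/10  # apex block extra blue
        return c
    best=min((minimize(cost,[x0[0],x0[1],t],method="Nelder-Mead",options=dict(initial_simplex=np.array([[x0[0],x0[1],t],[x0[0]+.01,x0[1],t],[x0[0],x0[1]+.01,t],[x0[0],x0[1],t+.15]]))) for t in(-.4,-.2,0,.2,.4)),key=lambda r:r.fun)
    print(ns,best.x.round(4),best.fun);return best.x
for ns in(["top"],["side"],["top","side"]): p=run(ns)
outs=[]
for n in ims:
    im=ims[n].copy();S=6;c=proj(n,[.63,-.02,.01]);y,x=int(c[0]),int(c[1])
    cr=cv2.resize(im[y-45:y+45,x-33:x+33],None,fx=S,fy=S,interpolation=cv2.INTER_CUBIC)
    for z,col in((0,(0,255,255)),(.022,(0,255,0))):
        for q in pts(n,*p,z): cv2.polylines(cr,[np.round((q-[x-33,y-45]+.5)*S).astype(np.int32)],True,col,1)
    th=np.linspace(0,6.3,40)
    q=np.array([proj(n,[p[0]+.024*np.cos(a),p[1]+.024*np.sin(a),0])[::-1] for a in th]);cv2.polylines(cr,[np.round((q-[x-33,y-45]+.5)*S).astype(np.int32)],True,(255,255,255),1)
    for z in(0,.03):
        q=np.array([proj(n,[.536+.024*np.cos(a),-.053+.024*np.sin(a),z])[::-1] for a in th]);cv2.polylines(cr,[np.round((q-[x-33,y-45]+.5)*S).astype(np.int32)],True,(255,255,0),1)
    outs.append(cr)
cv2.imwrite("pics/fit0.png",np.hstack(outs))
E
```

```text
Traceback (most recent call last):
  File "fit.py", line 19, in render
    a=pts(n,*p,0)[i];b=pts(n,*p,.022)[i]
                       ~~~^^^^^^^^^^^
  File "fit.py", line 12, in pts
    def pts(n,x,y,t,z): return [np.array([proj(n,[*p,z])[::-1] for p in q]) for q in model(x,y,t)]
                                          ~~~~^^^^^^^^^^
  File "h.py", line 11, in proj
    K,o,A=P(n);q=K@(A.T@(np.array(p)-o));return q[1]/q[2],q[0]/q[2]
          ~^^^
  File "h.py", line 5, in P
    p=ctrl.camera_params(n);a=np.array(p["attitude"],float)
ValueError: time passes only in moves, steps and waits
```

Too many calls to camera_params; I'll cache them.

```bash
python3 - <<'E'
s=open("h.py").read()
s=s.replace("def P(n):\n","_c={}\ndef P(n):\n    if n not in _c: _c[n]=_P(n)\n    return _c[n]\ndef _P(n):\n")
open("h.py","w").write(s)
E
cat > run0.py <<'E'
from fit import *
ims={"top":cv2.imread("pics/top0.png"),"side":cv2.imread("pics/side0.png")}
x0=[.667,-.004,-.35]
def run(ns):
    M={n:mask(n,ims[n],proj(n,[.675,-.006,.01])) for n in ns}
    def cost(p):
        c=0
        for n in ns:
            r=render(n,p,M[n].shape)/255.;m=M[n]/255.
            c+=(((1-m)*r).sum()+0.6*(m*(1-r)).sum())/10
        return c
    best=min((minimize(cost,[x0[0],x0[1],t],method="Nelder-Mead",options=dict(initial_simplex=np.array([[x0[0],x0[1],t],[x0[0]+.01,x0[1],t],[x0[0],x0[1]+.01,t],[x0[0],x0[1],t+.15]]))) for t in(-.4,-.2,0,.2,.4)),key=lambda r:r.fun)
    print(ns,best.x.round(4),best.fun);return best.x
for ns in(["top"],["side"],["top","side"]): p=run(ns)
outs=[]
for n in ims:
    im=ims[n].copy();S=6;c=proj(n,[.61,-.03,.01]);y,x=int(c[0]),int(c[1])
    cr=cv2.resize(im[y-48:y+48,x-33:x+33],None,fx=S,fy=S,interpolation=cv2.INTER_CUBIC)
    f=lambda q:np.round((q-[x-33,y-48]+.5)*S).astype(np.int32)
    for z,col in((0,(0,255,255)),(.022,(0,255,0))):
        for q in pts(n,*p,z): cv2.polylines(cr,[f(q)],True,col,1)
    th=np.linspace(0,6.3,40)
    for cx,cy,z,col in((p[0],p[1],0,(255,255,255)),(.536,-.053,0,(255,255,0)),(.536,-.053,.03,(255,255,0))):
        q=np.array([proj(n,[cx+.024*np.cos(a),cy+.024*np.sin(a),z])[::-1] for a in th]);cv2.polylines(cr,[f(q)],True,col,1)
    outs.append(cr)
cv2.imwrite("pics/fit0.png",np.hstack(outs))
E
python3 run0.py
```

```text
['top'] [ 0.6713 -0.0082 -0.402 ] 30.398666666666667
['side'] [ 0.6904 -0.0039 -0.5109] 30.953019607843135
['top', 'side'] [ 0.672  -0.0079 -0.3856] 72.47960784313725
```

View pics/fit0.png

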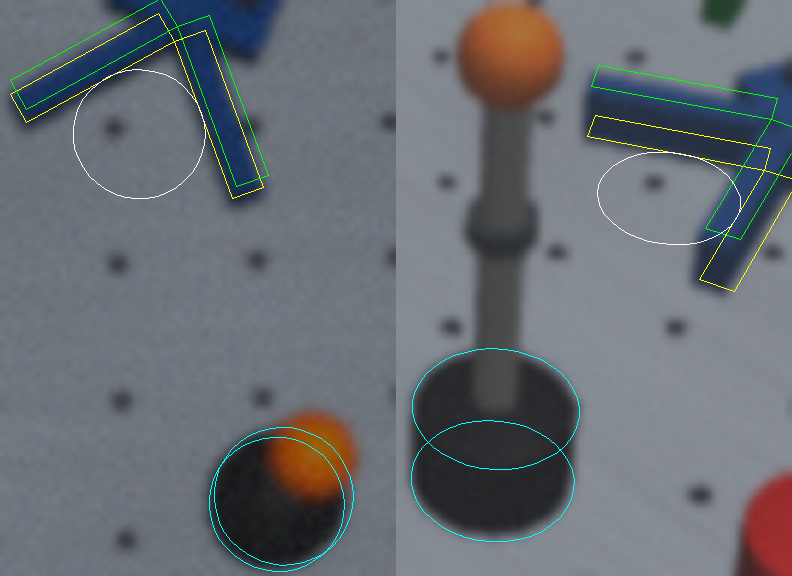

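The small V sits at about (0.671, -0.007) with yaw about -0.38. The post is at about (0.536, -0.051).

The pink and red posts block the room behind it. My plan:
1. Lean the gripper towards +y.
2. Straddle the foot with wide-open fingers (no pinch) and push it with the rear finger to in front of the mouth.
3. Come in from behind with a cradle of nearly shut fingers and push it home along the V.

Call:
carry_out(deltas=[{"x": -0.93, "y": -0.63, "jaw": 100}, {"x": -0.93, "y": -0.63}, {"x": -0.93, "y": -0.63}, {"x": -0.93, "y": -0.63}, {"x": -0.93, "y": -0.63}, {"x": -0.93, "y": -0.63}, {"x": -0.93, "y": -0.63}, {"x": -0.93, "y": -0.63}, {"x": -0.93, "y": -0.63}, {"x": -0.93, "y": -0.63}, {"x": -0.93, "y": -0.63}, {"x": -0.93, "y": -0.63}])

```text
invalid input
```

Call:
carry_out(deltas=[{"x": -0.93, "y": -0.63}, {"x": -0.93, "y": -0.63}, {"x": -0.93, "y": -0.63}, {"x": -0.93, "y": -0.63}, {"x": -0.93, "y": -0.63}, {"x": -0.93, "y": -0.63}, {"x": -0.93, "y": -0.63}, {"x": -0.93, "y": -0.63}, {"x": -0.93, "y": -0.63}, {"x": -0.93, "y": -0.63}, {"x": -0.93, "y": -0.63}, {"x": -0.93, "y": -0.63}])

```text
invalid input
```

Call:
carry_out(deltas=[{"wz": 0.96}, {"wz": 0.96}, {"wz": 0.96}, {"wz": 0.96}, {"wz": 0.96}, {"wz": 0.96}, {"wz": 0.96}, {"wz": 0.96}, {"wz": 0.96}, {"wz": 0.96}, {"wz": 0.96}, {"wz": 0.96}])

```text
invalid input
```

Call:
carry_out(deltas=[{"wy": -0.97}, {"wy": -0.97}, {"wy": -0.97}, {"wy": -0.97}, {"wy": -0.97}, {"wy": -0.97}, {"wy": -0.97}, {"wy": -0.97}, {"wy": -0.97}, {"x": 0}])

```text
invalid input
```

Call:
carry_out(deltas=[{"x": -0.93, "y": -0.63, "z": 0, "wx": 0, "wy": 0, "wz": 0, "jaw": 100}])

```text
time_s: 0.78
ee_pos: [0.1763, 0.5087, 0.2052]
eef_rot: [3.141, -0.0, 2.842]
force: [-0.3, 0.1, 0.5]
grip_width: 0.0937
```

Call:
carry_out(deltas=[{"x": -0.93, "y": -0.63, "z": 0, "wx": 0, "wy": 0, "wz": 0, "jaw": 100}, {"x": -0.93, "y": -0.63, "z": 0, "wx": 0, "wy": 0, "wz": 0, "jaw": 100}, {"x": -0.93, "y": -0.63, "z": 0, "wx": 0, "wy": 0, "wz": 0, "jaw": 100}, {"x": -0.93, "y": -0.63, "z": 0, "wx": 0, "wy": 0, "wz": 0, "jaw": 100}, {"x": -0.93, "y": -0.63, "z": 0, "wx": 0, "wy": 0, "wz": 0, "jaw": 100}, {"x": -0.93, "y": -0.63, "z": 0, "wx": 0, "wy": 0, "wz": 0, "jaw": 100}, {"x": -0.93, "y": -0.63, "z": 0, "wx": 0, "wy": 0, "wz": 0, "jaw": 100}, {"x": -0.93, "y": -0.63, "z": 0, "wx": 0, "wy": 0, "wz": 0, "jaw": 100}, {"x": -0.93, "y": -0.63, "z": 0, "wx": 0, "wy": 0, "wz": 0, "jaw": 100}, {"x": -0.93, "y": -0.63, "z": 0, "wx": 0, "wy": 0, "wz": 0, "jaw": 100}, {"x": -0.93, "y": -0.63, "z": 0, "wx": 0, "wy": 0, "wz": 0, "jaw": 100}, {"x": -0.93, "y": -0.63, "z": 0, "wx": 0, "wy": 0, "wz": 0, "jaw": 100}])

```text
time_s: 1.78
ee_pos: [0.3462, 0.2959, 0.2056]
eef_rot: [3.141, 0.0, 2.84]
force: [1.0, 0.1, -0.0]
grip_width: 0.0939
```

Call:
carry_out(deltas=[{"x": -0.93, "y": -0.63, "z": 0, "wx": 0, "wy": 0, "wz": 0, "jaw": 100}, {"x": -0.93, "y": -0.63, "z": 0, "wx": 0, "wy": 0, "wz": 0, "jaw": 100}, {"x": -0.93, "y": -0.63, "z": 0, "wx": 0, "wy": 0, "wz": 0, "jaw": 100}, {"x": -0.93, "y": -0.63, "z": 0, "wx": 0, "wy": 0, "wz": 0, "jaw": 100}, {"x": -0.93, "y": -0.63, "z": 0, "wx": 0, "wy": 0, "wz": 0, "jaw": 100}, {"x": -0.93, "y": -0.63, "z": 0, "wx": 0, "wy": 0, "wz": 0, "jaw": 100}, {"x": -0.93, "y": -0.63, "z": 0, "wx": 0, "wy": 0, "wz": 0, "jaw": 100}, {"x": -0.93, "y": -0.63, "z": 0, "wx": 0, "wy": 0, "wz": 0, "jaw": 100}, {"x": -0.93, "y": -0.63, "z": 0, "wx": 0, "wy": 0, "wz": 0, "jaw": 100}, {"x": -0.93, "y": -0.63, "z": 0, "wx": 0, "wy": 0, "wz": 0, "jaw": 100}, {"x": -0.93, "y": -0.63, "z": 0, "wx": 0, "wy": 0, "wz": 0, "jaw": 100}])

```text
time_s: 2.7
ee_pos: [0.5004, 0.1027, 0.2055]
eef_rot: [3.142, 0.0, 2.84]
force: [0.2, -0.4, 0.9]
grip_width: 0.0943
```

Call:
carry_out(deltas=[{"x": 0, "y": 0, "z": 0, "wx": 0, "wy": 0, "wz": 0.96, "jaw": 100}, {"x": 0, "y": 0, "z": 0, "wx": 0, "wy": 0, "wz": 0.96, "jaw": 100}, {"x": 0, "y": 0, "z": 0, "wx": 0, "wy": 0, "wz": 0.96, "jaw": 100}, {"x": 0, "y": 0, "z": 0, "wx": 0, "wy": 0, "wz": 0.96, "jaw": 100}, {"x": 0, "y": 0, "z": 0, "wx": 0, "wy": 0, "wz": 0.96, "jaw": 100}, {"x": 0, "y": 0, "z": 0, "wx": 0, "wy": 0, "wz": 0.96, "jaw": 100}, {"x": 0, "y": 0, "z": 0, "wx": 0, "wy": 0, "wz": 0.96, "jaw": 100}, {"x": 0, "y": 0, "z": 0, "wx": 0, "wy": 0, "wz": 0.96, "jaw": 100}, {"x": 0, "y": 0, "z": 0, "wx": 0, "wy": 0, "wz": 0.96, "jaw": 100}, {"x": 0, "y": 0, "z": 0, "wx": 0, "wy": 0, "wz": 0.96, "jaw": 100}, {"x": 0, "y": 0, "z": 0, "wx": 0, "wy": 0, "wz": 0.96, "jaw": 100}, {"x": 0, "y": 0, "z": 0, "wx": 0, "wy": 0, "wz": 0.96, "jaw": 100}])

```text
time_s: 3.7
ee_pos: [0.4998, 0.1037, 0.2055]
eef_rot: [3.142, 0.0, 1.914]
force: [-0.8, 0.4, 0.1]
grip_width: 0.0939
```

Call:
carry_out(deltas=[{"x": 0, "y": 0, "z": 0, "wx": 0, "wy": -0.97, "wz": 0, "jaw": 100}, {"x": 0, "y": 0, "z": 0, "wx": 0, "wy": -0.97, "wz": 0, "jaw": 100}, {"x": 0, "y": 0, "z": 0, "wx": 0, "wy": -0.97, "wz": 0, "jaw": 100}, {"x": 0, "y": 0, "z": 0, "wx": 0, "wy": -0.97, "wz": 0, "jaw": 100}, {"x": 0, "y": 0, "z": 0, "wx": 0, "wy": -0.97, "wz": 0, "jaw": 100}, {"x": 0, "y": 0, "z": 0, "wx": 0, "wy": -0.97, "wz": 0, "jaw": 100}, {"x": 0, "y": 0, "z": 0, "wx": 0, "wy": -0.97, "wz": 0, "jaw": 100}, {"x": 0, "y": 0, "z": 0, "wx": 0, "wy": -0.97, "wz": 0, "jaw": 100}, {"x": 0, "y": 0, "z": 0, "wx": 0, "wy": -0.97, "wz": 0, "jaw": 100}, {"x": 0, "y": 0, "z": 0, "wx": 0, "wy": 0, "wz": 0, "jaw": 100}])

```text
time_s: 4.53
ee_pos: [0.4991, 0.1046, 0.2042]
eef_rot: [-3.138, 0.702, 1.923]
force: [-0.5, 0.3, -0.9]
grip_width: 0.0941
```

```bash
cat > go.py <<'E'
import sys
from h import *
def pose():
    o=ctrl.get_obs();return np.array(o["ee_pos"]),R.from_euler('xyz',o["eef_rot"]).as_matrix(),o
def rel(target):
    p,A,o=pose();d=A.T@(np.array(target)-p)/.02
    return d
def axes():
    p,A,o=pose();print("t",round(o["time_s"],2),"p",p.round(4),"q",o["qpos"].round(2),"F",o["force"].round(1));print(A.round(3).tolist(), "ytool yaw",np.arctan2(A[1,1],A[0,1]).round(3))
E
python3 - <<'E'
from go import *
axes()
ims=[ctrl.camera(n) for n in("top","side")]
cv2.imwrite("pics/b1.png",cv2.resize(np.vstack(ims),None,fx=.7,fy=.7))
cv2.imwrite("pics/b1t.png",ims[0])
print(rel([.552,-.047,.011]))
for d in ctrl.mark_of("top","post"): print(d["conf"],ray("top",*d["position"],0).round(4))
E
```

```text
t 4.53 p [0.4991 0.1046 0.2042] q [ 0.48  0.29  1.7  -0.72  1.34  0.36] F [-0.5  0.3 -0.9]
[[-0.263, 0.94, 0.219], [0.717, 0.342, -0.608], [-0.646, -0.003, -0.763]] ytool yaw 0.349
[ 0.08513729 -0.11709104 12.5776011 ]
0.9 [ 0.5706 -0.1511  0.    ]
0.85 [ 0.4356 -0.0247  0.    ]
0.75 [ 0.5349 -0.0556  0.    ]
```

View pics/b1.png

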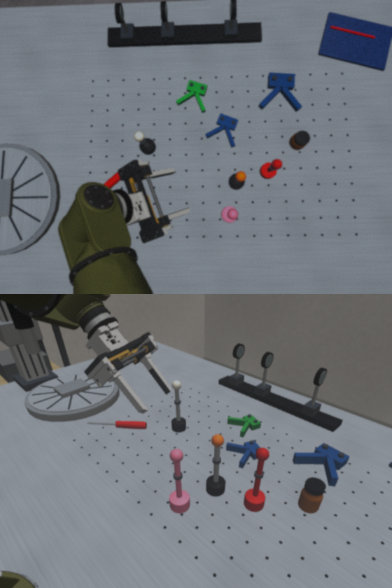

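The lean came out as planned, and the fingers point along the line to the orange post. I'll move in along the tool axis most of the way and check.

Call:
carry_out(deltas=[{"x": 0, "y": 0, "z": 1, "wx": 0, "wy": 0, "wz": 0, "jaw": 100}, {"x": 0, "y": 0, "z": 1, "wx": 0, "wy": 0, "wz": 0, "jaw": 100}, {"x": 0, "y": 0, "z": 1, "wx": 0, "wy": 0, "wz": 0, "jaw": 100}, {"x": 0, "y": 0, "z": 1, "wx": 0, "wy": 0, "wz": 0, "jaw": 100}, {"x": 0, "y": 0, "z": 1, "wx": 0, "wy": 0, "wz": 0, "jaw": 100}, {"x": 0, "y": 0, "z": 1, "wx": 0, "wy": 0, "wz": 0, "jaw": 100}, {"x": 0, "y": 0, "z": 1, "wx": 0, "wy": 0, "wz": 0, "jaw": 100}, {"x": 0, "y": 0, "z": 1, "wx": 0, "wy": 0, "wz": 0, "jaw": 100}, {"x": 0, "y": 0, "z": 1, "wx": 0, "wy": 0, "wz": 0, "jaw": 100}, {"x": 0, "y": 0, "z": 0.5, "wx": 0, "wy": 0, "wz": 0, "jaw": 100}])

```text
time_s: 5.52
ee_pos: [0.5414, -0.013, 0.059]
eef_rot: [-3.141, 0.697, 1.916]
force: [0.3, -0.8, -0.8]
grip_width: 0.094
```

```bash
cat > look.py <<'E'
import sys
from go import *
def look(name,c,h=45):
    ims=[]
    for n in("top","side"):
        im=ctrl.camera(n);r,cc=map(int,proj(n,c));r=min(max(r,h),420-h);cc=min(max(cc,h),560-h)
        ims.append(cv2.resize(im[r-h:r+h,cc-h:cc+h],(390,390),interpolation=cv2.INTER_CUBIC))
    cv2.imwrite(f"pics/{name}.png",np.hstack(ims))
E
python3 - <<'E'
from look import *
axes();look("c1",[.55,-.04,.05],80);print(rel([.552,-.047,.011]))
E
```

```text
t 5.52 p [ 0.5414 -0.013   0.059 ] q [ 0.23  0.49  1.81 -0.89  0.97  0.46] F [ 0.3 -0.8 -0.8]
[[-0.259, 0.941, 0.217], [0.722, 0.338, -0.604], [-0.642, -0.0, -0.767]] ytool yaw 0.345
[ 0.16820106 -0.07547712  3.01780781]
```

View pics/c1.png

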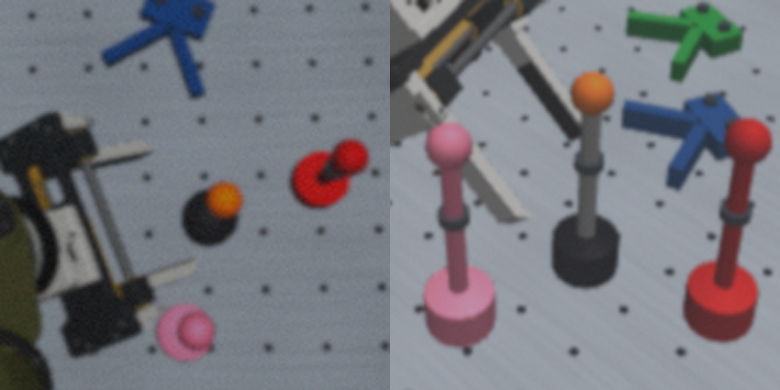

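The fingers straddle the orange post, but the body would pass close to the pink one at about (185, 330) in the crop. I'll turn the yaw down by 0.2 first for clearance.

Call:
carry_out(deltas=[{"x": 0, "y": 0, "z": 0, "wx": 0.8, "wy": 0, "wz": 0.96, "jaw": 100}, {"x": 0, "y": 0, "z": 0, "wx": 0.8, "wy": 0, "wz": 0.96, "jaw": 100}, {"x": 0, "y": 0, "z": 0, "wx": 0, "wy": 0, "wz": 0, "jaw": 100}])

```text
time_s: 5.87
ee_pos: [0.5428, -0.0104, 0.0613]
eef_rot: [3.137, 0.697, 1.711]
force: [-0.5, 0.4, 0.0]
grip_width: 0.0938
```

```bash
python3 - <<'E'
from look import *
axes();print(rel([.555,-.052,.011]))
# foot centroids, top image, by colour of dark/orange
im=ctrl.camera("top");cv2.imwrite("pics/c2t.png",im)
for d in ctrl.mark_of("top","post"): print(d["conf"],ray("top",*d["position"],0).round(4))
h=cv2.cvtColor(im,cv2.COLOR_BGR2HSV)
m=cv2.inRange(h,(0,0,0),(180,255,62));r,c=map(int,proj("top",[.535,-.053,.03]))
k=np.zeros_like(m);k[r-18:r+18,c-18:c+18]=m[r-18:r+18,c-18:c+18]
(x,y),rad=cv2.minEnclosingCircle(np.argwhere(k>0)[:,::-1].astype(np.float32));print(y,x,rad,ray("top",y,x,.02).round(4))
E
```

```text
t 5.87 p [ 0.5428 -0.0104  0.0613] q [ 0.24  0.55  1.71 -0.79  1.11  0.54] F [-0.5  0.4  0. ]
[[-0.107, 0.99, 0.094], [0.759, 0.142, -0.635], [-0.642, 0.004, -0.767]] ytool yaw 0.143
[-0.02915669  0.29936025  3.30678915]
0.9 [ 0.4284 -0.0293  0.    ]
0.85 [ 0.5717 -0.1439  0.    ]
0.77 [ 0.5377 -0.0547  0.    ]
259.05340576171875 337.2572937011719 10.91775894165039 [ 0.535  -0.0508  0.02  ]
```

Call:
carry_out(deltas=[{"x": 0, "y": 0.3, "z": 0.7, "wx": 0, "wy": 0, "wz": 0, "jaw": 100}, {"x": 0, "y": 0, "z": 0.7, "wx": 0, "wy": 0, "wz": 0, "jaw": 100}, {"x": 0, "y": 0, "z": 0.7, "wx": 0, "wy": 0, "wz": 0, "jaw": 100}, {"x": 0, "y": 0, "z": 0.7, "wx": 0, "wy": 0, "wz": 0, "jaw": 100}, {"x": 0, "y": 0, "z": 0.5, "wx": 0, "wy": 0, "wz": 0, "jaw": 100}, {"x": 0, "y": 0, "z": 0, "wx": 0, "wy": 0, "wz": 0, "jaw": 100}])

```text
time_s: 6.47
ee_pos: [0.5525, -0.0537, 0.0075]
eef_rot: [-3.139, 0.698, 1.719]
force: [0.1, -0.3, 0.2]
grip_width: 0.0938
```

```bash
python3 - <<'E'
from look import *
axes();look("c3",[.55,-.04,.05],70);print(rel([.555,-.052,.011]))
E
```

```text
t 6.47 p [ 0.5525 -0.0537  0.0075] q [ 0.15  0.64  1.72 -0.87  1.    0.58] F [ 0.1 -0.3  0.2]
[[-0.113, 0.989, 0.092], [0.758, 0.146, -0.636], [-0.643, -0.002, -0.766]] ytool yaw 0.146
[-0.04869211  0.08267862 -0.07957058]
```

View pics/c3.png

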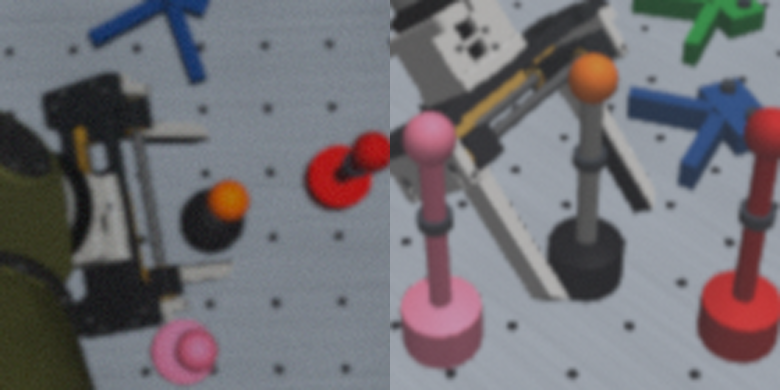

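The fingers straddle the foot cleanly, with the rear fingertip at (230, 268) just behind it and the pink post clear. I'll push gently along the tool's y.

Call:
carry_out(deltas=[{"x": -0.1, "y": 0.1, "z": -0.12, "wx": 0, "wy": 0, "wz": 0, "jaw": 100}, {"x": 0, "y": 0.15, "z": 0, "wx": 0, "wy": 0, "wz": 0, "jaw": 100}, {"x": 0, "y": 0.15, "z": 0, "wx": 0, "wy": 0, "wz": 0, "jaw": 100}, {"x": 0, "y": 0.2, "z": 0, "wx": 0, "wy": 0, "wz": 0, "jaw": 100}, {"x": 0, "y": 0.2, "z": 0, "wx": 0, "wy": 0, "wz": 0, "jaw": 100}, {"x": 0, "y": 0.2, "z": 0, "wx": 0, "wy": 0, "wz": 0, "jaw": 100}, {"x": 0, "y": 0.2, "z": 0, "wx": 0, "wy": 0, "wz": 0, "jaw": 100}, {"x": 0, "y": 0.2, "z": 0, "wx": 0, "wy": 0, "wz": 0, "jaw": 100}, {"x": 0, "y": 0.2, "z": 0, "wx": 0, "wy": 0, "wz": 0, "jaw": 100}, {"x": 0, "y": 0.1, "z": 0, "wx": 0, "wy": 0, "wz": 0, "jaw": 100}])

```text
time_s: 7.4
ee_pos: [0.5878, -0.0472, 0.0125]
eef_rot: [3.14, 0.698, 1.717]
force: [-1.5, 0.0, 1.3]
grip_width: 0.0939
```

```bash
cat >> look.py <<'E'
def foot(guess):
    im=ctrl.camera("top");h=cv2.cvtColor(im,cv2.COLOR_BGR2HSV)
    m=cv2.inRange(h,(0,0,0),(180,255,62));r,c=map(int,proj("top",[*guess,.03]))
    k=np.zeros_like(m);k[r-18:r+18,c-18:c+18]=m[r-18:r+18,c-18:c+18]
    (x,y),rad=cv2.minEnclosingCircle(np.argwhere(k>0)[:,::-1].astype(np.float32));print("circle",y,x,rad,ray("top",y,x,.02).round(4))
    for n in("top","side"):
        if n=="side": ctrl.camera(n)
        for d in ctrl.mark_of(n,"post"): print(n,round(d["conf"],2),ray(n,*d["position"],0).round(4))
E
python3 - <<'E'
from look import *
axes();look("c4",[.58,-.04,.05],70);foot([.565,-.048])
E
```

```text
t 7.4 p [ 0.5878 -0.0472  0.0125] q [ 0.16  0.69  1.62 -0.84  1.04  0.53] F [-1.5  0.   1.3]
[[-0.112, 0.989, 0.095], [0.758, 0.147, -0.636], [-0.643, 0.001, -0.766]] ytool yaw 0.147
circle 252.55154418945312 331.2525634765625 16.56850242614746 [ 0.5489 -0.0386  0.02  ]
top 0.96 [ 0.5608 -0.0527  0.    ]
top 0.93 [ 0.4339 -0.0288  0.    ]
top 0.73 [ 0.5699 -0.144   0.    ]
top 0.6 [0.5045 0.3641 0.    ]
side 0.67 [ 0.5676 -0.0502  0.    ]
side 0.57 [ 0.5678 -0.1519  0.    ]
side 0.57 [ 0.4374 -0.0346  0.    ]
```

View pics/c4.png

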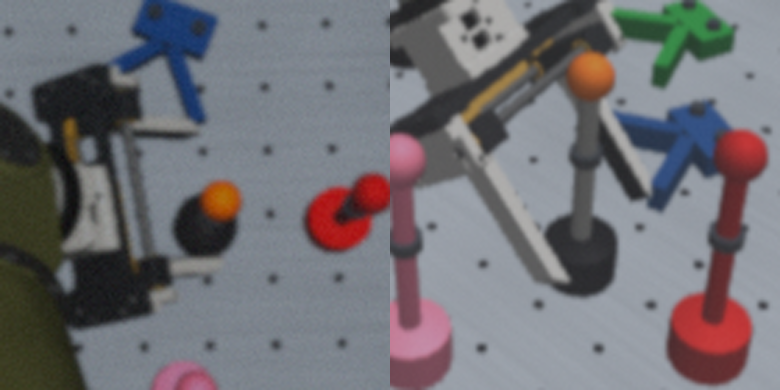

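The post slid upright to about (0.565, -0.051), and the front finger is now next to the right wall tip at (198, 120). I'll back off slightly, turn the tool by +0.5 about the vertical, and then push leftward.

Call:
carry_out(deltas=[{"x": 0, "y": -0.2, "z": 0, "wx": 0, "wy": 0, "wz": 0, "jaw": 100}, {"x": 0, "y": 0, "z": 0, "wx": -0.8, "wy": 0, "wz": -0.96, "jaw": 100}, {"x": 0, "y": 0, "z": 0, "wx": -0.8, "wy": 0, "wz": -0.96, "jaw": 100}, {"x": 0, "y": 0, "z": 0, "wx": -0.8, "wy": 0, "wz": -0.96, "jaw": 100}, {"x": 0, "y": 0, "z": 0, "wx": -0.8, "wy": 0, "wz": -0.96, "jaw": 100}, {"x": 0, "y": 0, "z": 0, "wx": -0.8, "wy": 0, "wz": -0.96, "jaw": 100}, {"x": 0, "y": 0, "z": 0, "wx": 0, "wy": 0, "wz": 0, "jaw": 100}])

```text
time_s: 8.28
ee_pos: [0.5884, -0.0436, 0.0236]
eef_rot: [-3.131, 0.673, 2.222]
force: [0.5, -0.7, -0.5]
grip_width: 0.0939
```

```bash
python3 - <<'E'
from look import *
axes();look("c5",[.58,-.04,.05],70);foot([.565,-.048])
p,A,o=pose();u=A[:2,1]/np.linalg.norm(A[:2,1]);l=np.array([-u[1],u[0]])
t=np.array([.565,-.051])+.020*u-.004*l;print(t,rel([*t,.011]))
E
```

```text
t 8.28 p [ 0.5884 -0.0436  0.0236] q [ 0.11  0.53  1.84 -1.04  0.68  0.28] F [ 0.5 -0.7 -0.5]
[[-0.474, 0.8, 0.369], [0.622, 0.6, -0.503], [-0.624, -0.008, -0.782]] ytool yaw 0.644
circle 251.0 331.5 15.692455291748047 [ 0.5522 -0.0393  0.02  ]
top 0.96 [ 0.4292 -0.0323  0.    ]
top 0.86 [ 0.5663 -0.1528  0.    ]
top 0.8 [ 0.564  -0.0547  0.    ]
side 0.88 [ 0.5582 -0.0513  0.    ]
side 0.83 [ 0.5639 -0.1546  0.    ]
side 0.71 [ 0.4369 -0.0253  0.    ]
[ 0.58344202 -0.0422884 ] [ 0.49700874 -0.1737861   0.31058975]
```

View pics/c5.png

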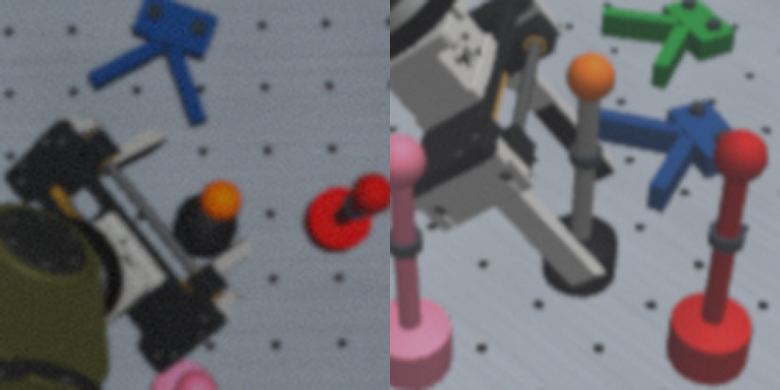

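Joint 4 sits at its limit (-1.04), so the tool stayed 12 mm too high. I'll reduce the lean to about 30°, which still clears the stem, and correct the position.

Call:
carry_out(deltas=[{"x": 0, "y": 0, "z": 0, "wx": 0, "wy": 0.8, "wz": 0, "jaw": 100}, {"x": 0, "y": 0, "z": 0, "wx": 0, "wy": 0.8, "wz": 0, "jaw": 100}, {"x": 0, "y": 0, "z": 0, "wx": 0, "wy": 0, "wz": 0, "jaw": 100}])

```text
time_s: 8.83
ee_pos: [0.5897, -0.0438, 0.0232]
eef_rot: [-3.133, 0.543, 2.214]
force: [0.4, -0.3, 1.1]
grip_width: 0.0938
```

```bash
python3 - <<'E'
from look import *
axes()
p,A,o=pose();u=A[:2,1]/np.linalg.norm(A[:2,1]);l=np.array([-u[1],u[0]])
t=np.array([.565,-.051])+.020*u-.004*l;print(t,rel([*t,.011]))
E
```

```text
t 8.83 p [ 0.5897 -0.0438  0.0232] q [ 0.06  0.52  1.8  -0.78  0.67  0.01] F [ 0.4 -0.3  1.1]
[[-0.513, 0.803, 0.303], [0.685, 0.596, -0.419], [-0.517, -0.007, -0.856]] ytool yaw 0.639
[ 0.58344356 -0.04229168] [ 0.52637458 -0.20440881  0.39552305]
```

Call:
carry_out(deltas=[{"x": 0, "y": -0.2, "z": 0, "wx": 0, "wy": 0, "wz": 0, "jaw": 100}, {"x": 0.26, "y": 0, "z": 0.2, "wx": 0, "wy": 0, "wz": 0, "jaw": 100}, {"x": 0.27, "y": 0, "z": 0.2, "wx": 0, "wy": 0, "wz": 0, "jaw": 100}, {"x": 0, "y": 0, "z": 0, "wx": 0, "wy": 0, "wz": 0, "jaw": 100}])

```text
time_s: 9.17
ee_pos: [0.581, -0.0414, 0.0081]
eef_rot: [-3.128, 0.545, 2.218]
force: [-0.5, 0.5, -0.2]
grip_width: 0.0941
```

```bash
python3 - <<'E'
from look import *
axes();look("c6",[.58,-.04,.05],70)
p,A,o=pose();u=A[:2,1]/np.linalg.norm(A[:2,1]);l=np.array([-u[1],u[0]])
t=np.array([.565,-.051])+.020*u-.004*l;print(t,rel([*t,.011]))
E
```

```text
t 9.17 p [ 0.581  -0.0414  0.0081] q [ 0.07  0.54  1.82 -0.82  0.65  0.07] F [-0.5  0.5 -0.2]
[[-0.516, 0.802, 0.302], [0.682, 0.597, -0.422], [-0.518, -0.012, -0.855]] ytool yaw 0.64
[ 0.58342514 -0.04225276] [-0.10510358  0.03862668 -0.03458835]
```

View pics/c6.png

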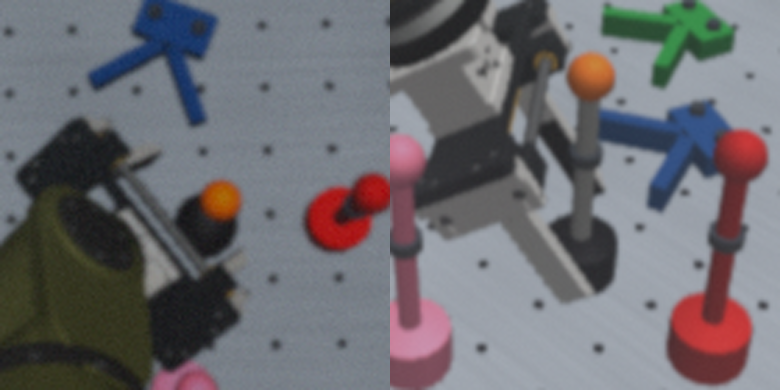

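Call:
carry_out(deltas=[{"x": -0.06, "y": 0.1, "z": -0.1, "wx": 0, "wy": 0, "wz": 0, "jaw": 100}, {"x": 0, "y": 0.15, "z": 0, "wx": 0, "wy": 0, "wz": 0, "jaw": 100}, {"x": 0, "y": 0.2, "z": 0, "wx": 0, "wy": 0, "wz": 0, "jaw": 100}, {"x": 0, "y": 0.2, "z": 0, "wx": 0, "wy": 0, "wz": 0, "jaw": 100}, {"x": 0, "y": 0.2, "z": 0, "wx": 0, "wy": 0, "wz": 0, "jaw": 100}, {"x": 0, "y": 0.2, "z": 0, "wx": 0, "wy": 0, "wz": 0, "jaw": 100}, {"x": 0, "y": 0.2, "z": 0, "wx": 0, "wy": 0, "wz": 0, "jaw": 100}, {"x": 0, "y": 0.2, "z": 0, "wx": 0, "wy": 0, "wz": 0, "jaw": 100}, {"x": 0, "y": 0.2, "z": 0, "wx": 0, "wy": 0, "wz": 0, "jaw": 100}, {"x": 0, "y": 0.15, "z": 0, "wx": 0, "wy": 0, "wz": 0, "jaw": 100}, {"x": 0, "y": 0, "z": 0, "wx": 0, "wy": 0, "wz": 0, "jaw": 100}])

```text
time_s: 10.18
ee_pos: [0.6118, -0.0199, 0.0121]
eef_rot: [-3.132, 0.545, 2.216]
force: [-0.3, 0.4, 0.3]
grip_width: 0.094
```

```bash
cat > foot2.py <<'E'
from look import *
from scipy.optimize import minimize
# foot from side view: dark mask boundary vs marks; ball from both views
def ball():
    for n in("top","side"):
        im=ctrl.camera(n);h=cv2.cvtColor(im,cv2.COLOR_BGR2HSV);m=cv2.inRange(h,(6,140,110),(18,255,255))
        nn,l,s,c=cv2.connectedComponentsWithStats(m)
        i=1+np.argmax(s[1:,4]);(x,y)=c[i];print(n,"ball",c[i].round(1),s[i],ray(n,y,x,.156).round(4))
E
python3 - <<'E'
from foot2 import *
axes();look("c7",[.60,-.03,.05],70);foot([.59,-.035]);ball()
E
```

```text
t 10.18 p [ 0.6118 -0.0199  0.0121] q [ 0.11  0.58  1.73 -0.78  0.7   0.04] F [-0.3  0.4  0.3]
[[-0.514, 0.802, 0.304], [0.683, 0.598, -0.42], [-0.519, -0.009, -0.855]] ytool yaw 0.64
circle 238.63333129882812 324.6666564941406 14.874419212341309 [ 0.5788 -0.0258  0.02  ]
top 0.97 [ 0.5873 -0.0328  0.    ]
top 0.76 [ 0.569  -0.1472  0.    ]
top 0.58 [ 0.4257 -0.0305  0.    ]
side 0.69 [ 0.5658 -0.1514  0.    ]
side 0.62 [ 0.4418 -0.0286  0.    ]
top ball [331.3 222.2] [325 216  14  13 134] [ 0.5912 -0.0309  0.156 ]
side ball [324.2 187.9] [317 181  15  15 165] [ 0.5943 -0.0294  0.156 ]
```

View pics/c7.png

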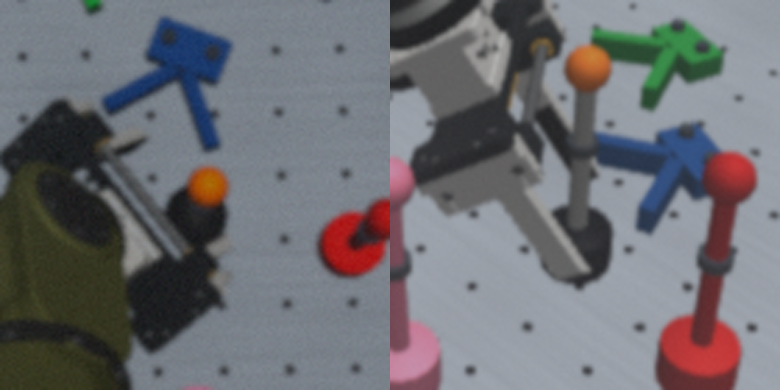

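The post is upright at about (0.592, -0.032). I'll back off, turn by another +0.3, and keep pushing towards the V's axis.

Call:
carry_out(deltas=[{"x": 0, "y": -0.25, "z": 0, "wx": 0, "wy": 0, "wz": 0, "jaw": 100}, {"x": 0, "y": 0, "z": 0, "wx": -0.49, "wy": 0, "wz": -0.8, "jaw": 100}, {"x": 0, "y": 0, "z": 0, "wx": -0.49, "wy": 0, "wz": -0.8, "jaw": 100}, {"x": 0, "y": 0, "z": 0, "wx": -0.49, "wy": 0, "wz": -0.8, "jaw": 100}, {"x": 0, "y": 0, "z": 0, "wx": -0.49, "wy": 0, "wz": -0.8, "jaw": 100}, {"x": 0, "y": 0, "z": 0, "wx": 0, "wy": 0, "wz": 0, "jaw": 100}])

```text
time_s: 11.08
ee_pos: [0.6064, -0.0241, 0.0121]
eef_rot: [-3.132, 0.542, 2.518]
force: [0.1, -0.7, -0.3]
grip_width: 0.0943
```

```bash
python3 - <<'E'
from look import *
axes()
p,A,o=pose();u=A[:2,1]/np.linalg.norm(A[:2,1]);l=np.array([-u[1],u[0]])
t=np.array([.592,-.032])+.020*u-.003*l;print(t,rel([*t,.011]))
E
```

```text
t 11.08 p [ 0.6064 -0.0241  0.0121] q [ 0.05  0.52  1.84 -0.79  0.48 -0.24] F [ 0.1 -0.7 -0.3]
[[-0.695, 0.588, 0.414], [0.5, 0.809, -0.309], [-0.516, -0.008, -0.856]] ytool yaw 0.943
[ 0.60617828 -0.01757862] [ 0.20004702  0.2571777  -0.0605363 ]
```

Call:
carry_out(deltas=[{"x": 0.2, "y": 0.1, "z": -0.06, "wx": 0, "wy": 0, "wz": 0, "jaw": 100}, {"x": 0, "y": 0.15, "z": 0, "wx": 0, "wy": 0, "wz": 0, "jaw": 100}, {"x": 0, "y": 0.15, "z": 0, "wx": 0, "wy": 0, "wz": 0, "jaw": 100}, {"x": 0, "y": 0.2, "z": 0, "wx": 0, "wy": 0, "wz": 0, "jaw": 100}, {"x": 0, "y": 0.2, "z": 0, "wx": 0, "wy": 0, "wz": 0, "jaw": 100}, {"x": 0, "y": 0.2, "z": 0, "wx": 0, "wy": 0, "wz": 0, "jaw": 100}, {"x": 0, "y": 0.2, "z": 0, "wx": 0, "wy": 0, "wz": 0, "jaw": 100}, {"x": 0, "y": 0.2, "z": 0, "wx": 0, "wy": 0, "wz": 0, "jaw": 100}, {"x": 0, "y": 0.2, "z": 0, "wx": 0, "wy": 0, "wz": 0, "jaw": 100}, {"x": 0, "y": 0.15, "z": 0, "wx": 0, "wy": 0, "wz": 0, "jaw": 100}, {"x": 0, "y": 0, "z": 0, "wx": 0, "wy": 0, "wz": 0, "jaw": 100}])

```text
time_s: 12.0
ee_pos: [0.625, 0.0078, 0.0108]
eef_rot: [-3.133, 0.543, 2.516]
force: [-0.1, 1.1, -0.5]
grip_width: 0.0935
```

```bash
python3 - <<'E'
from foot2 import *
axes();look("c8",[.62,-.0,.05],70);ball()
E
```

```text
t 12.0 p [0.625  0.0078 0.0108] q [ 0.11  0.56  1.78 -0.78  0.53 -0.21] F [-0.1  1.1 -0.5]
[[-0.694, 0.589, 0.414], [0.502, 0.808, -0.309], [-0.517, -0.007, -0.856]] ytool yaw 0.941
top ball [319.2 212.9] [313 207  13  13 134] [ 0.6095 -0.009   0.156 ]
side ball [321.4 179. ] [314 173  15  13 147] [ 0.6114 -0.0083  0.156 ]
```

View pics/c8.png

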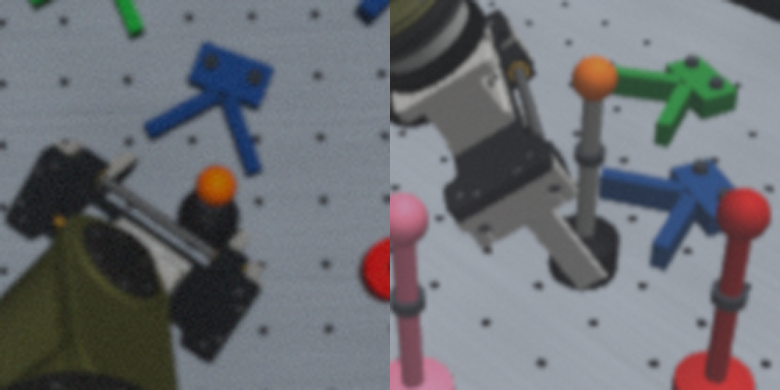

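Call:
carry_out(deltas=[{"x": 0, "y": 0.1, "z": 0, "wx": 0, "wy": 0, "wz": 0, "jaw": 100}, {"x": 0, "y": 0.2, "z": 0, "wx": 0, "wy": 0, "wz": 0, "jaw": 100}, {"x": 0, "y": 0.2, "z": 0, "wx": 0, "wy": 0, "wz": 0, "jaw": 100}, {"x": 0, "y": 0.2, "z": 0, "wx": 0, "wy": 0, "wz": 0, "jaw": 100}, {"x": 0, "y": 0.2, "z": 0, "wx": 0, "wy": 0, "wz": 0, "jaw": 100}, {"x": 0, "y": 0.2, "z": 0, "wx": 0, "wy": 0, "wz": 0, "jaw": 100}, {"x": 0, "y": 0.15, "z": 0, "wx": 0, "wy": 0, "wz": 0, "jaw": 100}, {"x": 0, "y": 0, "z": 0, "wx": 0, "wy": 0, "wz": 0, "jaw": 100}])

```text
time_s: 12.87
ee_pos: [0.6398, 0.0281, 0.0107]
eef_rot: [-3.133, 0.543, 2.516]
force: [-0.8, 0.3, -0.5]
grip_width: 0.0941
```

```bash
python3 - <<'E'
from foot2 import *
axes();look("c9",[.63,-.0,.05],70);ball()
E
```

```text
t 12.87 p [0.6398 0.0281 0.0107] q [ 0.14  0.59  1.72 -0.76  0.56 -0.2 ] F [-0.8  0.3 -0.5]
[[-0.694, 0.589, 0.414], [0.501, 0.808, -0.309], [-0.517, -0.007, -0.856]] ytool yaw 0.941
top ball [308.6 204.9] [302 198  14  14 138] [0.6252 0.0103 0.156 ]
side ball [318.9 170.9] [312 165  14  12 129] [0.6278 0.0119 0.156 ]
```

View pics/c9.png

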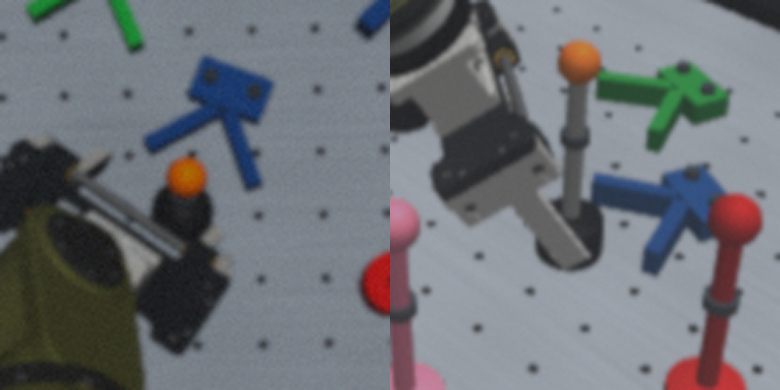

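The post is now at about (0.626, 0.010), within a millimetre or so of the V's axis. I'll back the finger off and withdraw along the tool axis.

Call:
carry_out(deltas=[{"x": 0, "y": -0.4, "z": 0, "wx": 0, "wy": 0, "wz": 0, "jaw": 100}, {"x": 0, "y": -0.4, "z": 0, "wx": 0, "wy": 0, "wz": 0, "jaw": 100}, {"x": 0, "y": 0, "z": -0.5, "wx": 0, "wy": 0, "wz": 0, "jaw": 100}, {"x": 0, "y": 0, "z": -1, "wx": 0, "wy": 0, "wz": 0, "jaw": 100}, {"x": 0, "y": 0, "z": -1, "wx": 0, "wy": 0, "wz": 0, "jaw": 100}, {"x": 0, "y": 0, "z": -1, "wx": 0, "wy": 0, "wz": 0, "jaw": 100}, {"x": 0, "y": 0, "z": -1, "wx": 0, "wy": 0, "wz": 0, "jaw": 100}, {"x": 0, "y": 0, "z": -1, "wx": 0, "wy": 0, "wz": 0, "jaw": 100}, {"x": 0, "y": 0, "z": -1, "wx": 0, "wy": 0, "wz": 0, "jaw": 100}, {"x": 0, "y": 0, "z": -1, "wx": 0, "wy": 0, "wz": 0, "jaw": 100}])

```text
time_s: 13.9
ee_pos: [0.567, 0.0612, 0.1407]
eef_rot: [-3.133, 0.543, 2.515]
force: [0.1, 0.0, 0.3]
grip_width: 0.094
```

Call:
carry_out(deltas=[{"x": 0, "y": 0, "z": -1, "wx": 0, "wy": 0, "wz": 0, "jaw": 30}, {"x": 0, "y": 0, "z": -1, "wx": 0, "wy": 0, "wz": 0, "jaw": 30}, {"x": 0, "y": 0, "z": -0.5, "wx": 0, "wy": 0, "wz": 0, "jaw": 30}, {"x": 0, "y": 0, "z": 0, "wx": -0.4, "wy": 0, "wz": -0.67, "jaw": 30}, {"x": 0, "y": 0, "z": 0, "wx": -0.4, "wy": 0, "wz": -0.67, "jaw": 30}, {"x": 0, "y": 0, "z": 0, "wx": -0.4, "wy": 0, "wz": -0.67, "jaw": 30}, {"x": 0, "y": 0, "z": 0, "wx": -0.4, "wy": 0, "wz": -0.67, "jaw": 30}, {"x": 0, "y": 0, "z": 0, "wx": 0, "wy": 0, "wz": 0, "jaw": 30}])

```text
time_s: 14.57
ee_pos: [0.5468, 0.0759, 0.1821]
eef_rot: [-3.132, 0.541, 2.768]
force: [-0.2, -0.5, 0.1]
grip_width: 0.044
```

```bash
python3 - <<'E'
from foot2 import *
axes();print(ctrl.get_obs()["grip_width"]);look("d1",[.64,0.0,.05],60);ball()
for n in("top","side"):
    im=ctrl.camera(n);cv2.imwrite(f"pics/d1{n}.png",im)
    for l in("post","stop","stop_mouth"):
        for d in ctrl.mark_of(n,l):
            q=ray(n,*d["position"],0)
            if np.hypot(*(q[:2]-[.65,0]))<.06: print(n,l,round(d["conf"],2),q.round(4))
print(rel([.583,.027,.010]))
E
```

```text
t 14.57 p [0.5468 0.0759 0.1821] q [ 0.22  0.12  1.9  -0.46  0.72 -0.69] F [-0.2 -0.5  0.1]
[[-0.798, 0.37, 0.476], [0.313, 0.929, -0.197], [-0.515, -0.009, -0.857]] ytool yaw 1.192
0.04400126557687911
top ball [308.7 204.9] [302 198  14  14 134] [0.6252 0.0102 0.156 ]
side ball [319.  170.5] [313 165  13  12 116] [0.6289 0.0125 0.156 ]
top post 0.91 [0.6214 0.0066 0.    ]
top post 0.2 [ 0.6623 -0.0065  0.    ]
top stop 0.78 [ 0.6664 -0.0023  0.    ]
top stop_mouth 0.87 [ 0.6608 -0.003   0.    ]
side post 0.88 [0.6218 0.0061 0.    ]
side stop 0.92 [ 0.6745 -0.0011  0.    ]
side stop_mouth 0.63 [ 0.653  -0.0016  0.    ]
[ 2.22194433 -1.562667    8.71226791]
```

View pics/d1.png

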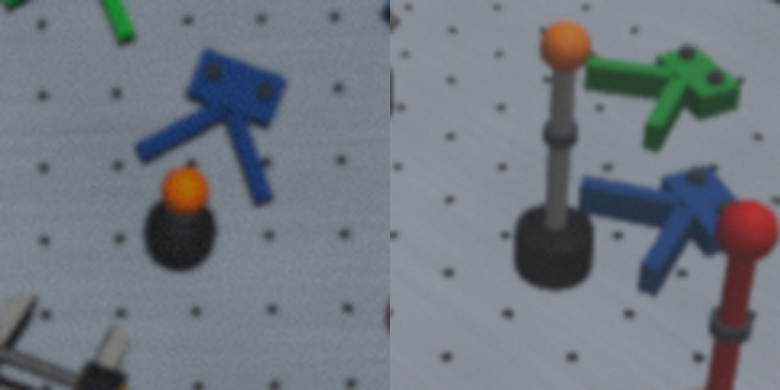

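The post stands upright and unobstructed, with its foot at (180, 232) and the V mouth above right of it in the top crop. I'll bring the cradle of part-shut fingers in behind it.

Call:
carry_out(deltas=[{"x": 0.72, "y": -0.54, "z": 0, "wx": 0, "wy": 0, "wz": 0, "jaw": 30}, {"x": 0.72, "y": -0.54, "z": 0, "wx": 0, "wy": 0, "wz": 0, "jaw": 30}, {"x": 0.71, "y": -0.55, "z": 0, "wx": 0, "wy": 0, "wz": 0, "jaw": 30}, {"x": 0, "y": 0, "z": 1, "wx": 0, "wy": 0, "wz": 0, "jaw": 30}, {"x": 0, "y": 0, "z": 1, "wx": 0, "wy": 0, "wz": 0, "jaw": 30}, {"x": 0, "y": 0, "z": 1, "wx": 0, "wy": 0, "wz": 0, "jaw": 30}, {"x": 0, "y": 0, "z": 1, "wx": 0, "wy": 0, "wz": 0, "jaw": 30}, {"x": 0, "y": 0, "z": 1, "wx": 0, "wy": 0, "wz": 0, "jaw": 30}, {"x": 0, "y": 0, "z": 1, "wx": 0, "wy": 0, "wz": 0, "jaw": 30}, {"x": 0, "y": 0, "z": 0.8, "wx": 0, "wy": 0, "wz": 0, "jaw": 30}, {"x": 0, "y": 0, "z": 0, "wx": 0, "wy": 0, "wz": 0, "jaw": 30}])

```text
time_s: 16.08
ee_pos: [0.5652, 0.0322, 0.041]
eef_rot: [-3.13, 0.538, 2.766]
force: [-1.1, -0.2, -0.6]
grip_width: 0.0283
```

```bash
python3 - <<'E'
from foot2 import *
axes();print(ctrl.get_obs()["grip_width"]);look("d2",[.62,0.0,.05],60)
print(rel([.584,.025,.010]))
E
```

```text
t 16.08 p [0.5652 0.0322 0.041 ] q [ 0.11  0.37  1.98 -0.7   0.4  -0.48] F [-1.1 -0.2 -0.6]
[[-0.799, 0.372, 0.472], [0.315, 0.928, -0.199], [-0.512, -0.01, -0.859]] ytool yaw 1.189
0.02832937631176194
[-0.00978051  0.00510135  1.95861995]
```

View pics/d2.png

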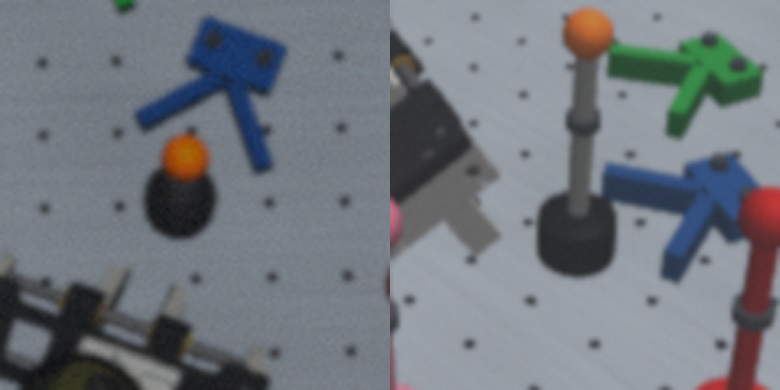

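The side crop shows the body passing close to the pink post. I'll turn by -0.15 for more clearance before going lower.

Call:
carry_out(deltas=[{"x": 0, "y": 0, "z": 0, "wx": 0.48, "wy": 0, "wz": 0.8, "jaw": 30}, {"x": 0, "y": 0, "z": 0, "wx": 0.48, "wy": 0, "wz": 0.8, "jaw": 30}, {"x": 0, "y": 0, "z": 0, "wx": 0, "wy": 0, "wz": 0, "jaw": 30}])

```text
time_s: 16.43
ee_pos: [0.566, 0.0336, 0.0451]
eef_rot: [-3.134, 0.544, 2.613]
force: [0.1, 0.5, -0.2]
grip_width: 0.028
```

```bash
python3 - <<'E'
from foot2 import *
axes();print(rel([.588,.030,.010]))
E
```

```text
t 16.43 p [0.566  0.0336 0.0451] q [ 0.15  0.39  1.94 -0.76  0.5  -0.27] F [ 0.1  0.5 -0.2]
[[-0.739, 0.508, 0.443], [0.431, 0.861, -0.268], [-0.518, -0.007, -0.856]] ytool yaw 1.038
[0.01599857 0.41463054 2.03829535]
```

Call:
carry_out(deltas=[{"x": 0, "y": 0.2, "z": 0.5, "wx": 0, "wy": 0, "wz": 0, "jaw": 30}, {"x": 0, "y": 0.2, "z": 0.5, "wx": 0, "wy": 0, "wz": 0, "jaw": 30}, {"x": 0, "y": 0, "z": 0.5, "wx": 0, "wy": 0, "wz": 0, "jaw": 30}, {"x": 0, "y": 0, "z": 0.5, "wx": 0, "wy": 0, "wz": 0, "jaw": 30}, {"x": 0, "y": 0, "z": 0, "wx": 0, "wy": 0, "wz": 0, "jaw": 30}])

```text
time_s: 16.85
ee_pos: [0.587, 0.0284, 0.008]
eef_rot: [-3.131, 0.541, 2.618]
force: [1.0, -0.4, -0.5]
grip_width: 0.0281
```

```bash
python3 - <<'E'
from foot2 import *
axes();print(ctrl.get_obs()["grip_width"]);look("d3",[.62,0.0,.05],60)
p,A,o=pose();print("axis dir in tool per 20mm",A.T@np.array([.925,-.380,0]))
E
```

```text
t 16.85 p [0.587  0.0284 0.008 ] q [ 0.14  0.49  1.9  -0.83  0.45 -0.2 ] F [ 1.  -0.4 -0.5]
[[-0.742, 0.505, 0.44], [0.429, 0.863, -0.267], [-0.515, -0.009, -0.857]] ytool yaw 1.041
0.02810334536466576
axis dir in tool per 20mm [-0.84912414  0.1397494   0.50939503]
```

View pics/d3.png

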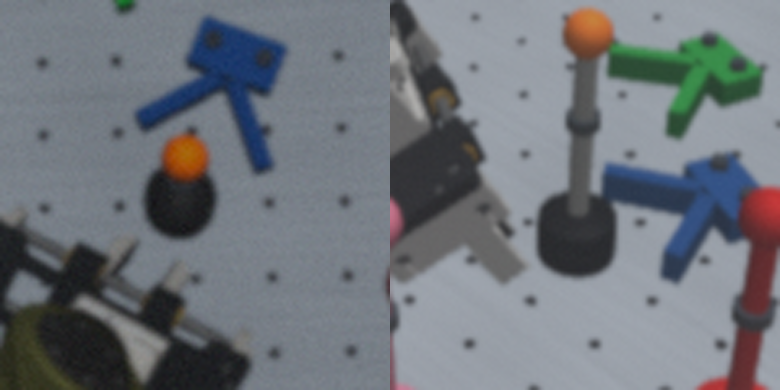

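The fingertips at (125, 245) and (180, 268) are aligned behind the foot. I'll approach, then push along the V's axis.

Call:
carry_out(deltas=[{"x": -0.22, "y": 0, "z": 0.02, "wx": 0, "wy": 0, "wz": 0, "jaw": 30}, {"x": -0.17, "y": 0, "z": 0.1, "wx": 0, "wy": 0, "wz": 0, "jaw": 30}, {"x": -0.17, "y": 0, "z": 0.1, "wx": 0, "wy": 0, "wz": 0, "jaw": 30}, {"x": -0.1, "y": 0, "z": 0.06, "wx": 0, "wy": 0, "wz": 0, "jaw": 30}, {"x": -0.13, "y": 0.02, "z": 0.08, "wx": 0, "wy": 0, "wz": 0, "jaw": 30}, {"x": -0.17, "y": 0.03, "z": 0.1, "wx": 0, "wy": 0, "wz": 0, "jaw": 30}, {"x": -0.17, "y": 0.03, "z": 0.1, "wx": 0, "wy": 0, "wz": 0, "jaw": 30}, {"x": -0.17, "y": 0.03, "z": 0.1, "wx": 0, "wy": 0, "wz": 0, "jaw": 30}, {"x": -0.17, "y": 0.03, "z": 0.1, "wx": 0, "wy": 0, "wz": 0, "jaw": 30}, {"x": -0.1, "y": 0.02, "z": 0.06, "wx": 0, "wy": 0, "wz": 0, "jaw": 30}, {"x": 0, "y": 0, "z": 0, "wx": 0, "wy": 0, "wz": 0, "jaw": 30}])

```text
time_s: 17.87
ee_pos: [0.6197, 0.0137, 0.0114]
eef_rot: [-3.132, 0.542, 2.616]
force: [-0.5, -0.8, -0.5]
grip_width: 0.0282
```

```bash
python3 - <<'E'
from foot2 import *
axes();look("d4",[.64,0.0,.04],45);ball()
E
```

```text
t 17.87 p [0.6197 0.0137 0.0114] q [ 0.1   0.53  1.81 -0.77  0.46 -0.3 ] F [-0.5 -0.8 -0.5]
[[-0.741, 0.506, 0.442], [0.43, 0.863, -0.267], [-0.516, -0.008, -0.857]] ytool yaw 1.04
top ball [313.1 195.9] [307 190  13  13 135] [0.6422 0.0013 0.156 ]
side ball [329.1 169.5] [323 164  13  12 132] [0.6441 0.0023 0.156 ]
```

View pics/d4.png

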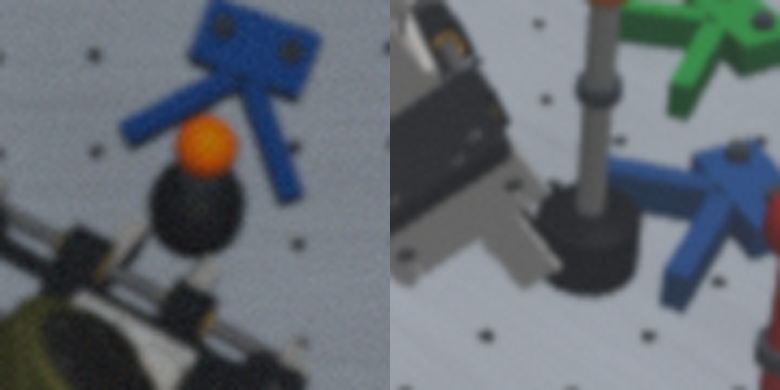

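Call:
carry_out(deltas=[{"x": -0.13, "y": 0.03, "z": 0.08, "wx": 0, "wy": 0, "wz": 0, "jaw": 30}, {"x": -0.17, "y": 0.04, "z": 0.1, "wx": 0, "wy": 0, "wz": 0, "jaw": 30}, {"x": -0.17, "y": 0.04, "z": 0.1, "wx": 0, "wy": 0, "wz": 0, "jaw": 30}, {"x": -0.17, "y": 0.04, "z": 0.1, "wx": 0, "wy": 0, "wz": 0, "jaw": 30}, {"x": -0.13, "y": 0.03, "z": 0.08, "wx": 0, "wy": 0, "wz": 0, "jaw": 30}, {"x": -0.09, "y": 0.02, "z": 0.05, "wx": 0, "wy": 0, "wz": 0, "jaw": 30}, {"x": 0, "y": 0, "z": 0, "wx": 0, "wy": 0, "wz": 0, "jaw": 30}])

```text
time_s: 18.65
ee_pos: [0.639, 0.007, 0.0115]
eef_rot: [-3.132, 0.542, 2.616]
force: [0.1, 0.4, -0.8]
grip_width: 0.0281
```

```bash
python3 - <<'E'
from foot2 import *
axes();look("d5",[.65,0.0,.04],45);ball()
E
```

```text
t 18.65 p [0.639  0.007  0.0115] q [ 0.08  0.56  1.76 -0.73  0.47 -0.36] F [ 0.1  0.4 -0.8]
[[-0.741, 0.506, 0.442], [0.43, 0.863, -0.267], [-0.516, -0.008, -0.857]] ytool yaw 1.04
top ball [316.7 185.8] [310 180  14  13 136] [ 0.6615 -0.0059  0.156 ]
side ball [339.1 166.8] [333 161  13  12 125] [ 0.6637 -0.0041  0.156 ]
```

View pics/d5.png

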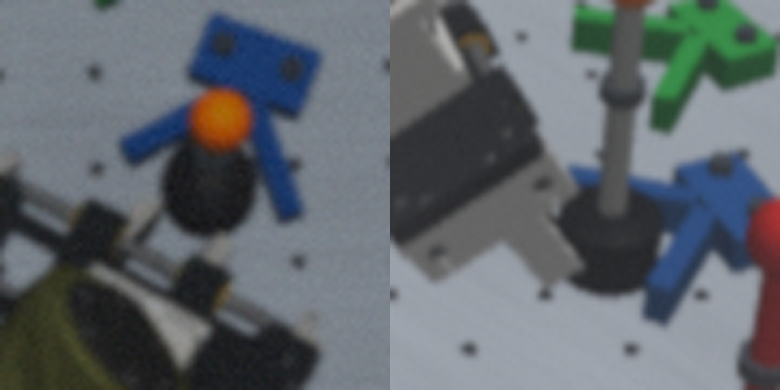

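Call:
carry_out(deltas=[{"x": -0.08, "y": 0.025, "z": 0.05, "wx": 0, "wy": 0, "wz": 0, "jaw": 30}, {"x": -0.08, "y": 0.025, "z": 0.05, "wx": 0, "wy": 0, "wz": 0, "jaw": 30}, {"x": -0.08, "y": 0.025, "z": 0.05, "wx": 0, "wy": 0, "wz": 0, "jaw": 30}])

```text
time_s: 19.1
ee_pos: [0.6444, 0.0057, 0.0114]
eef_rot: [-3.132, 0.542, 2.616]
force: [-1.7, 1.3, 0.5]
grip_width: 0.028
```

Call:
carry_out(deltas=[{"x": -0.06, "y": 0.02, "z": 0.035, "wx": 0, "wy": 0, "wz": 0, "jaw": 30}, {"x": 0, "y": 0, "z": 0, "wx": 0, "wy": 0, "wz": 0, "jaw": 30}])

```text
time_s: 19.27
ee_pos: [0.6459, 0.0052, 0.0114]
eef_rot: [-3.132, 0.542, 2.616]
force: [-0.8, 0.8, -0.0]
grip_width: 0.0281
```

```bash
python3 - <<'E'
from foot2 import *
axes();look("d6",[.66,0.0,.03],40);ball()
E
```

```text
t 19.27 p [0.6459 0.0052 0.0114] q [ 0.08  0.57  1.74 -0.72  0.47 -0.37] F [-0.8  0.8 -0. ]
[[-0.741, 0.506, 0.442], [0.429, 0.863, -0.267], [-0.516, -0.008, -0.856]] ytool yaw 1.041
top ball [317.3 182.3] [311 176  13  13 129] [ 0.6682 -0.0073  0.156 ]
side ball [342.2 165.6] [336 160  13  12 128] [ 0.6707 -0.0057  0.156 ]
```

View pics/d6.png

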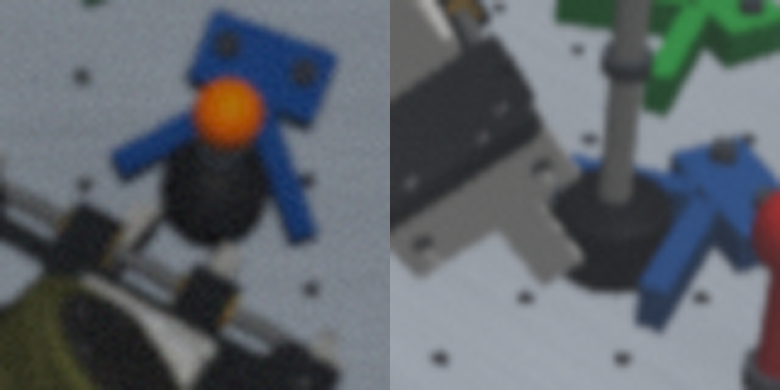

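Call:
carry_out(deltas=[{"x": -0.06, "y": 0.015, "z": 0.037, "wx": 0, "wy": 0, "wz": 0, "jaw": 30}, {"x": 0, "y": 0, "z": 0, "wx": 0, "wy": 0, "wz": 0, "jaw": 30}])

```text
time_s: 19.63
ee_pos: [0.6469, 0.0049, 0.0113]
eef_rot: [-3.132, 0.542, 2.617]
force: [-2.7, 0.6, 0.9]
grip_width: 0.0282
```

Call:
carry_out(deltas=[{"x": -0.06, "y": 0.015, "z": 0.037, "wx": 0, "wy": 0, "wz": 0, "jaw": 30}, {"x": 0, "y": 0, "z": 0, "wx": 0, "wy": 0, "wz": 0, "jaw": 30}])

```text
time_s: 19.8
ee_pos: [0.6477, 0.0046, 0.011]
eef_rot: [-3.131, 0.541, 2.617]
force: [-11.2, 3.3, 5.9]
grip_width: 0.0283
```

The force rose to 12 N, directed straight back along the V's axis. A single face could not give that, so both faces are carrying load. I'll look before backing off.

```bash
python3 - <<'E'
from foot2 import *
axes();look("d7",[.66,0.0,.03],40);ball()
E
```

```text
t 19.8 p [0.6477 0.0046 0.011 ] q [ 0.08  0.58  1.74 -0.71  0.48 -0.38] F [-11.2   3.3   5.9]
[[-0.742, 0.506, 0.44], [0.43, 0.863, -0.267], [-0.515, -0.009, -0.857]] ytool yaw 1.04
top ball [317.6 181.9] [311 176  14  13 131] [ 0.6691 -0.0078  0.156 ]
side ball [342.7 165.7] [336 160  14  12 125] [ 0.6712 -0.0063  0.156 ]
```

View pics/d7.png

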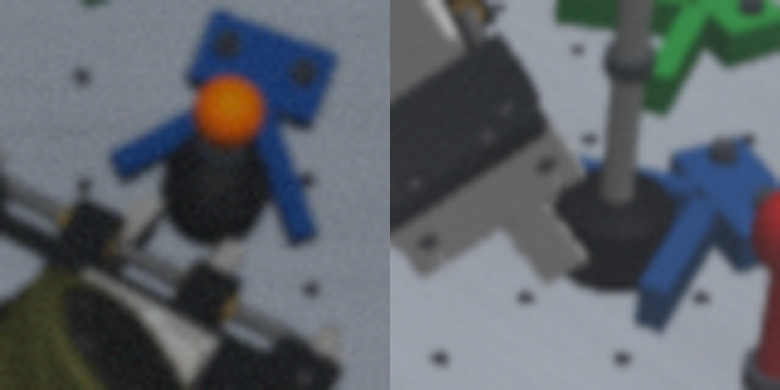

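Ball stopped at (0.669, -0.008), which matches the fitted home. Backing off gently and withdrawing.

Call:
carry_out(deltas=[{"x": 0.1, "y": 0, "z": -0.06, "wx": 0, "wy": 0, "wz": 0, "jaw": 30}, {"x": 0.17, "y": 0, "z": -0.1, "wx": 0, "wy": 0, "wz": 0, "jaw": 30}, {"x": 0.34, "y": 0, "z": -0.2, "wx": 0, "wy": 0, "wz": 0, "jaw": 30}, {"x": 0.5, "y": 0, "z": -0.3, "wx": 0, "wy": 0, "wz": 0, "jaw": 30}, {"x": 0.5, "y": 0, "z": -0.3, "wx": 0, "wy": 0, "wz": 0, "jaw": 30}, {"x": 0, "y": 0, "z": -1, "wx": 0, "wy": 0, "wz": 0, "jaw": 30}, {"x": 0, "y": 0, "z": -1, "wx": 0, "wy": 0, "wz": 0, "jaw": 30}, {"x": 0, "y": 0, "z": -1, "wx": 0, "wy": 0, "wz": 0, "jaw": 30}, {"x": 0, "y": 0, "z": -1, "wx": 0, "wy": 0, "wz": 0, "jaw": 30}, {"x": 0, "y": 0, "z": -1, "wx": 0, "wy": 0, "wz": 0, "jaw": 30}, {"x": 0, "y": 0, "z": 0, "wx": 0, "wy": 0, "wz": 0, "jaw": 30}])

```text
time_s: 20.92
ee_pos: [0.5719, 0.0512, 0.1]
eef_rot: [-3.135, 0.545, 2.616]
force: [-0.3, 0.2, 0.4]
grip_width: 0.0282
```

```bash
python3 - <<'E'
from foot2 import *
from fit import pts
axes();ball()
outs=[]
th=np.linspace(0,6.3,60)
for n in("top","side"):
    im=ctrl.camera(n);cv2.imwrite(f"pics/e1{n}.png",im)
    c=proj(n,[.668,-.006,.02]);y,x=int(c[0]),int(c[1]);S=6;h=32
    cr=cv2.resize(im[y-h:y+h,x-h:x+h],None,fx=S,fy=S,interpolation=cv2.INTER_CUBIC);cl=cr.copy()
    f=lambda q:np.round((q-[x-h,y-h]+.5)*S).astype(np.int32)
    p=(.671,-.0078,-.39)
    for q in pts(n,*p,.022): cv2.polylines(cr,[f(q)],True,(0,255,0),1)
    q=np.array([proj(n,[p[0]+.024*np.cos(a),p[1]+.024*np.sin(a),.03])[::-1] for a in th]);cv2.polylines(cr,[f(q)],True,(255,255,255),1)
    outs.append(np.vstack([cl,cr])[:,:390])
o=np.hstack(outs);cv2.imwrite("pics/e1.png",cv2.resize(o,None,fx=.78,fy=.78))
for n in("top","side"):
    for l in("post","spare_post","jar","driver"):
        for d in ctrl.mark_of(n,l):
            if d["conf"]>.5: print(n,l,round(d["conf"],2),ray(n,*d["position"],0).round(3))
E
```

```text
t 20.92 p [0.5719 0.0512 0.1   ] q [ 0.19  0.3   1.89 -0.64  0.62 -0.39] F [-0.3  0.2  0.4]
[[-0.739, 0.505, 0.446], [0.429, 0.863, -0.266], [-0.519, -0.005, -0.855]] ytool yaw 1.042
top ball [317.5 182. ] [311 176  14  13 131] [ 0.6689 -0.0078  0.156 ]
side ball [342.8 165.4] [336 160  14  12 119] [ 0.6719 -0.006   0.156 ]
top post 0.93 [ 0.434 -0.027  0.   ]
top post 0.92 [ 0.567 -0.147  0.   ]
top post 0.81 [ 0.664 -0.009  0.   ]
top spare_post 0.59 [0.653 0.218 0.   ]
top jar 0.73 [ 0.648 -0.245  0.   ]
top driver 0.98 [0.506 0.37  0.   ]
top driver 0.55 [ 0.665 -0.     0.   ]
side post 0.97 [ 0.565 -0.149  0.   ]
side post 0.88 [ 0.665 -0.014  0.   ]
side post 0.65 [ 0.439 -0.023  0.   ]
side spare_post 0.6 [0.651 0.215 0.   ]
side jar 0.93 [ 0.652 -0.241  0.   ]
side driver 0.85 [0.508 0.365 0.   ]
```

View pics/e1.png

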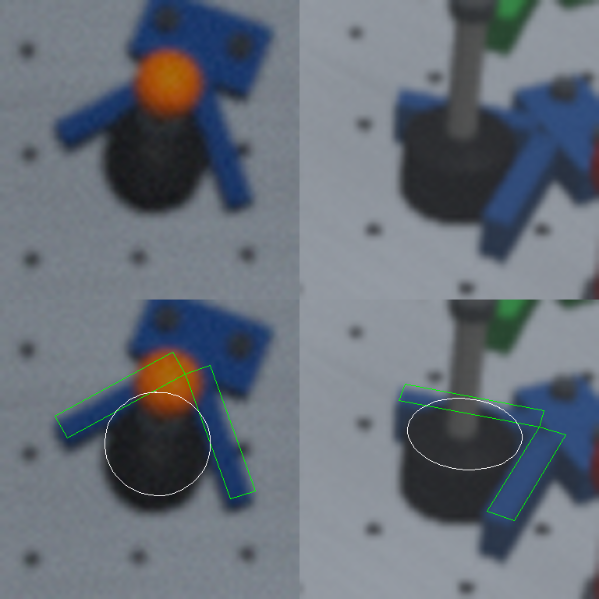

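View pics/e1top.png

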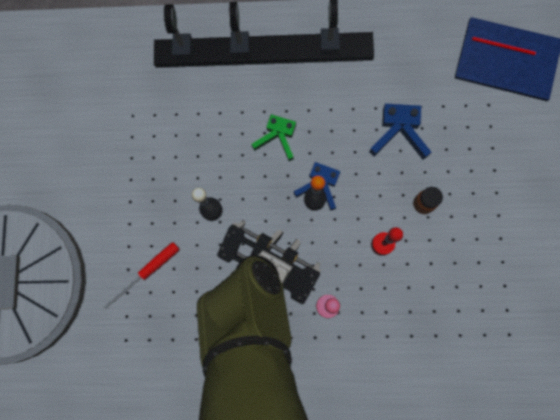

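The post stands upright in the V and did not move on retreat: the ball was at pixel (317.6, 181.9) before and (317.5, 182.0) after. The spare post, jar, screwdriver and look-alikes are where they were. The gripper is clear, so I'm handing in.

```bash
python3 - <<'E'
from station import ctrl
print(ctrl.hand_in())
E
```

```text
the job is handed in; nothing more can be done
None
```

The orange-ball post is upright in the smaller blue V stop, by my checks seated against both faces. I handed the job in at about 21 s of the 58 s allowed; no verdict is reported.

I pushed it low on the foot in three legs with one wide-open finger, then drove it home along the V's axis with a cradle of part-shut fingers. I never pinched it, lifted it or pushed on its stem.

**Seating:** the force rose to about 12 N, within 6° of straight back along the V's axis, which needs both faces carrying load. The ball did not move when the gripper backed away.

**Bystanders:** the white-ball post, jar, screwdriver and the pink and red look-alikes measured where they were at the start, within the networks' few-millimetre scatter.

**Checks that disagreed or failed:**
- The V position fitted from the first pictures came out about 2–3 mm beyond where the post actually stopped. The side view gave a poor fit by itself. I therefore judged seating mainly by force and by the top view.
- My dark-blob foot finder failed whenever the gripper was in view. I used the ball and the fingertip geometry instead.
- Joint 4 reached its range limit once, at -1.04, which left the tool about 12 mm high. I reduced the lean and carried on.

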